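# Make up the breakfast and dinner table boards

## Task

Make up the two table boards from the stock standing close to them (not the things put away at the far left end of the worktop): on the breakfast board (three recesses) stand the jam jar in the largest recess, the egg cup in the middle one and a salt shaker in the one at the far end from the jam; on the dinner board (two recesses) stand the pepper mill in the larger recess and the other salt shaker in the smaller. Everything must stand upright, flat on the floor of its recess; do not knock anything over, and leave the two spice jars where they are.

Things in the scene. Friction and masses are not known exactly. Their poses are not given: they have to be found in the camera images.
- breakfast_board: light wooden board with three round recesses in a row, 268 x 110 mm, 20 thick, fixed; recesses 10 deep (floor 10 above the worktop); steel bow handle on each end, 46 high. Origin: centre of underside; y along its length, z up. Recess centres on the centre line: large (82 in diameter, for the jam jar) at y = +70, middle (62, egg cup) at y = -10, end one (60, salt shaker) at y = -80.
- dinner_board: light wooden board with two round recesses, 194 x 110 mm, 20 thick, fixed; recesses 10 deep (floor 10 above the worktop); steel bow handle on each end, 46 high. Origin: centre of underside; y along its length, z up. Recess centres on the centre line: large (76 in diameter, for the pepper mill) at y = +34, small (60, salt shaker) at y = -42.
- jam_jar: glass jar of red jam with a red screw lid, 65 mm in diameter, 97 mm tall. Loose, 0.25 to 0.47 kg. Origin: centre of its underside, z up its axis.
- egg_cup: turned wooden egg cup, 58 mm tall; bowl 47 mm in diameter at the top, on a foot 44 mm wide; to be taken by the bowl (upper 18 mm). Loose, 0.05 kg. Origin: centre of its underside, z up its axis. (Mind the wall cabinet over the back of the worktop: its underside is 0.55 m up, from x = 0.65 m on, y = 0.03 to 0.27 m.)
- pepper_mill: dark turned wooden pepper mill, 170 mm tall, 58 mm in diameter at the foot; its round head, 123 to 159 mm above the foot, is about 48 mm in diameter, with a 12 mm metal nut on top. It stands far above its neighbours. Loose, 0.13 to 0.25 kg. Origin: centre of its underside, z up its axis.
- salt_a: glass salt shaker with a domed metal cap, 90 mm tall, at most 44 mm in diameter (at 20 to 40 mm height), narrowing to a cap 34 mm wide at 66 to 84 mm height, where it is well gripped. The two salt shakers are identical: either may serve on either board. Loose, 0.1 kg. Origin: centre of its underside, z up.
- salt_b: glass salt shaker with a domed metal cap, 90 mm tall, at most 44 mm in diameter (at 20 to 40 mm height), narrowing to a cap 34 mm wide at 66 to 84 mm height, where it is well gripped. The two salt shakers are identical: either may serve on either board. Loose, 0.1 kg. Origin: centre of its underside, z up.
- spice_jar_a: spice jar with a green screw cap, 46 mm in diameter, 106 mm tall; stands among the stock but belongs to neither board. Loose. Origin: centre of its underside, z up its axis.
- spice_jar_b: spice jar with a green screw cap, 46 mm in diameter, 106 mm tall; stands among the stock but belongs to neither board. Loose. Origin: centre of its underside, z up its axis.
Mind the look-alikes: they are no part of the job. What is shaped like the jam_jar but orange is not meant. Leave any black look-alike of the salt_a alone.

How it is judged (in metres and radians):
At the end, for the whole second after the job is handed in: Jam jar, egg cup and a salt shaker in the large, middle and end recess of the breakfast board, mill and other salt shaker in those of the dinner board: on the recess floor within 4 mm, within 13 mm of its centre in x and y, upright to 0.08 rad, at rest; spice jars moved under 30 mm (x of jam_jar in the frame of breakfast_board between -0.013 and 0.013 m and y of jam_jar in the frame of breakfast_board between 0.057 and 0.083 m and z of jam_jar in the frame of breakfast_board between 0.006 and 0.0135 m and angle between each of jam_jar, egg_cup, pepper_mill's own z axis and vertical below 0.08 rad and linear speed of each of jam_jar, egg_cup, pepper_mill below 0.02 m/s and angular speed of each of jam_jar, egg_cup, pepper_mill below 0.2 rad/s and x of egg_cup in the frame of breakfast_board between -0.013 and 0.013 m and y of egg_cup in the frame of breakfast_board between -0.023 and 0.003 m and z of egg_cup in the frame of breakfast_board between 0.006 and 0.0135 m and x of pepper_mill in the frame of dinner_board between -0.013 and 0.013 m and y of pepper_mill in the frame of dinner_board between 0.021 and 0.047 m and z of pepper_mill in the frame of dinner_board between 0.006 and 0.0135 m and (((x of salt_a in the frame of breakfast_board between -0.013 and 0.013 m and y of salt_a in the frame of breakfast_board between -0.093 and -0.067 m and z of salt_a in the frame of breakfast_board between 0.006 and 0.0135 m and angle between salt_a's own z axis and vertical below 0.08 rad and linear speed of salt_a below 0.02 m/s and angular speed of salt_a below 0.2 rad/s) and (x of salt_b in the frame of dinner_board between -0.013 and 0.013 m and y of salt_b in the frame of dinner_board between -0.055 and -0.029 m and z of salt_b in the frame of dinner_board between 0.006 and 0.0135 m and angle between salt_b's own z axis and vertical below 0.08 rad and linear speed of salt_b below 0.02 m/s and angular speed of salt_b below 0.2 rad/s)) or ((x of salt_b in the frame of breakfast_board between -0.013 and 0.013 m and y of salt_b in the frame of breakfast_board between -0.093 and -0.067 m and z of salt_b in the frame of breakfast_board between 0.006 and 0.0135 m and angle between salt_b's own z axis and vertical below 0.08 rad and linear speed of salt_b below 0.02 m/s and angular speed of salt_b below 0.2 rad/s) and (x of salt_a in the frame of dinner_board between -0.013 and 0.013 m and y of salt_a in the frame of dinner_board between -0.055 and -0.029 m and z of salt_a in the frame of dinner_board between 0.006 and 0.0135 m and angle between salt_a's own z axis and vertical below 0.08 rad and linear speed of salt_a below 0.02 m/s and angular speed of salt_a below 0.2 rad/s))) and distance of each of spice_jar_a, spice_jar_b from where it was at the start of the episode below 0.03 m); the robot touches nothing.
It fails at once if something of the stock is knocked over (angle between any of jam_jar, egg_cup, pepper_mill, salt_a, salt_b, spice_jar_a, spice_jar_b's own z axis and vertical above 1 rad).
It fails at once if a spice jar is moved more than 30 mm (distance of any of spice_jar_a, spice_jar_b from where it was at the start of the episode above 0.03 m).
It also fails if it takes over 128 s, if anything falls off the work surface, if the arm or the gripper's body presses on something with over 40 N, if the wrist force passes 120 N, or if a joint passes its speed limit or range.

## Robot

A 6-joint arm with a two-finger parallel gripper is mounted at the origin on a cart in front of the work surface, level with it; the furniture and walls round the work are solid. World frame = base frame: x ahead of the robot, y to its left, z up, the work surface at z = 0. Lengths are in mm, angles in degrees, forces in N, time in s.
With the tool pointing down it reaches from about 400 to 925 mm from the base axis. Payload 3.4 kg.
Tool frame: the origin (TCP) lies midway between the tips of the shut fingers; the grasp point (between the pads) lies 19 mm behind it; z points along the fingers, y is the line along which they close (so a half turn about z gives the same grasp; the last joint's range is limited). The gripper opens to 85 mm and grips with 20 to 120 N. Pads are 22 mm wide; open, the fingers measure 114 mm over their backs; the gripper's body (76 mm by 85 mm) begins 54 mm behind the grasp point. The pads swing forward as they close: fully open they stand 13 mm farther back than shut.
Start: joints at [-77.206, 17.578, 86.31, -0, 76.112, -4.211], TCP at [168.141, -549.872, 231.305] pointing down, gripper open.
Joint ranges: [-179.03, 179.03], [-60, 130.46], [8.19, 133.38], [-81.62, 261.62], [5.75, 156.47], [-153.77, 153.77]. Speed limits (degrees/s): [147.25, 147.25, 180, 180, 180, 180].

## Interface

Orientations are given as [roll, pitch, yaw] about the fixed x, y, z axes, in that order (R = Rz(yaw) Ry(pitch) Rx(roll)).
In Python, from plant import status, optics, job, finder gives the robot as it stands.
- The arm moves only by the tool servo_tool, never from a script. Its argument "deltas" is a list of rows, each a list of 5 numbers: the shift along the tool's x, y, z in cm, then the turn about the tool's z in degrees, then the finger opening in cm, from 0 to 8.54. A call has exactly 5 rows; each row is the pose to reach, as a shift and turn from the pose commanded when the call began, along the tool's axes at that moment; what a row does not reach only later rows make up. A row lasts 1/8 s, in which the tool goes at most 62.5 mm and 10.7 degrees, less where a joint would pass 70% of its speed; a pose out of reach is approached as far as the arm can. A call with a gripper value outside its range is refused whole. The fingers move at their own pace and stop on an object; "force" is the grip in N (left out, the last holds). Time passes only in rows, so rows that repeat a pose let the fingers close, or fill a call up. It gives the time, the measured TCP pose, the force, the opening and the grip force at its end, in the units of the state.
- status.get_obs(): the state, without advancing time (a new reading comes with each control period).
- optics.get_image(name): name is "side" or "top" or "wrist"; returns a dict with "image" (420x560x3 uint8, red, green, blue), "fx", "fy", "cx", "cy" (pixels), "pose" (4x4, takes a point from camera to world coordinates). Camera axes: x right, y up, looking along -z (the intrinsics and any distortion apply to the point x, -y, -z); pixel columns grow to the right and rows downward; lengths in mm; the calibration is good to about 2 mm. A picture is of the moment at which its call begins. There is no depth.
- job.close_job(): hands the job in; it is judged then, once.
Trained networks look in a picture, given as the dict that the camera call returned (one of the last four; its "shot" number tells which), for a name from the list of things; names that differ only in an ending like _2 or _b are one class to them, and where a whole thing is asked for, a point or a joint stands for the part that bears it (a point fixed in the world has none). Each returns a list of dicts, best first, with "conf" (0 to 1); they miss things now and then, are a little off and sometimes report something else, mostly with a low value. They report only what shows in the picture. A call takes as long as a camera call. They do not tell look-alikes from the thing itself.
- finder.cut_out(query, picture): "region" (420x560 bool, what is visible of it).
- finder.place_of(query, picture): "centre" ([x, y, z] in mm, in world coordinates, good to about 4 mm: a listed point, or the origin of a listed thing).
The state is a dict: "time_s": time; "joints": joint angles; "qvel": joint speeds; "tau": joint torques, N m; "ee_pos": TCP position; "tcp_rot": TCP orientation; "wrist_force": force on the tool from outside, world axes, zero at the start; "moment": the same for the moment, N m; "width": finger opening in mm; "grasp_force": force on a finger pad.
Only numpy, scipy, OpenCV 4.12 (cv2) and the standard library are available. Lean on these libraries where they do the work, as an engineer would, in place of code of your own. Each camera call takes 0.05 s, during which the arm holds its last target. There are 200 camera calls.

## Working session

There is one attempt and no reset: what is moved stays moved. The work goes in short steps, Python scripts to look and compute and a tool call to move; the robot and the scene stay as the last step left them, time stands still between calls to the robot, and variables do not carry over. Pictures are saved under pics/ and viewed, at most 14 in all, crops included, and the job is handed in when it is done.

Besides the shell and the picture viewer there is one more tool, called after "Call:" as a command line: name --pt "numbers of a row" for each row, then --argument value for the rest. servo_tool: Moves the arm, as the interface text tells. Its arguments: {"type":"object","properties":{"deltas":{"type":"array","items":{"type":"array","items":{"type":"number"}}},"force":{"type":"number"}},"required":["deltas"]}

```bash
mkdir -p pics; ls
cat > h.py <<'E'
import numpy as np,cv2
from plant import status, optics, job, finder
def snap(n,f=None):
    p=optics.get_image(n)
    if f: cv2.imwrite('pics/'+f,p['image'][:,:,::-1])
    return p
def proj(p,X):
    T=np.linalg.inv(p['pose']);c=T[:3,:3]@np.array(X,float)+T[:3,3]
    return np.array([p['cx']+p['fx']*c[0]/-c[2], p['cy']+p['fy']*(-c[1])/-c[2]])
def ray(p,u,v,z):
    d=p['pose'][:3,:3]@np.array([(u-p['cx'])/p['fx'],-(v-p['cy'])/p['fy'],-1]);o=p['pose'][:3,3]
    return o+d*(z-o[2])/d[2]
E
python3 - <<'E'
from h import *
o=status.get_obs();print(o['time_s'],o['ee_pos'],o['tcp_rot'],o['width'])
ps={n:snap(n,n+'1.png') for n in('top','side')}
for n,p in ps.items():
    print(n,{k:p[k] for k in p if k not in('image','pose')},p['pose'].round(2).tolist())
    for q in ['breakfast_board','dinner_board','jam_jar','egg_cup','pepper_mill','salt_a','spice_jar_a']:
        for r in finder.place_of(q,p): print(n,q,round(r['conf'],2),np.round(r['centre']),proj(p,r['centre']).round())
E
```

```text
pics
0.0 [ 167.98565904 -549.19560671  230.38802066] [-1.79885021e+02 -9.02465396e-03  1.70049005e+01] 85.22896635748303
top {'fx': 409.48510844616135, 'fy': 409.48510844616135, 'cx': 275.86930508459835, 'cy': 220.67580358296408, 'shot': 1} [[0.01, 0.99, -0.11, 470.16], [-1.0, 0.01, -0.01, 63.33], [-0.01, 0.11, 0.99, 917.59], [0.0, 0.0, 0.0, 1.0]]
top breakfast_board 0.85 [430. 307.   3.] [170. 284.]
top jam_jar 0.84 [ 736. -233.   -0.] [411. 152.]
top egg_cup 0.81 [560.  55.  -0.] [284. 227.]
top pepper_mill 0.65 [610. -75.  -1.] [342. 206.]
top salt_a 0.89 [ 682. -141.   -6.] [370. 176.]
top salt_a 0.59 [432. 310.   0.] [169. 284.]
top salt_a 0.57 [574. 212.   0.] [215. 221.]
top salt_a 0.57 [ 756. -128.   -0.] [365. 143.]
top spice_jar_a 0.92 [580. 372.   1.] [145. 217.]
top spice_jar_a 0.91 [432.  68.  -3.] [278. 285.]
top spice_jar_a 0.27 [426. 308.   1.] [170. 286.]
side {'fx': 451.8687319408397, 'fy': 451.8687319408397, 'cx': 280.2477097204861, 'cy': 205.0495169710347, 'shot': 2} [[-0.98, 0.12, -0.18, 424.33], [-0.21, -0.62, 0.75, 798.89], [-0.02, 0.77, 0.63, 649.22], [0.0, 0.0, 0.0, 1.0]]
side breakfast_board 0.72 [427. 315.   6.] [346. 320.]
side dinner_board 0.6 [ 443. -150.    2.] [358. 169.]
side jam_jar 0.95 [ 608. -214.    3.] [298. 148.]
side jam_jar 0.58 [ 738. -237.   -4.] [253. 142.]
side egg_cup 0.91 [561.  53.  -0.] [297. 216.]
side pepper_mill 0.84 [603. -72.   8.] [289. 178.]
side salt_a 0.93 [572. 211.  -1.] [277. 267.]
side salt_a 0.71 [ 756. -132.    2.] [236. 160.]
side salt_a 0.56 [ 683. -136.   -2.] [264. 163.]
side spice_jar_a 0.8 [584. 374.   2.] [249. 335.]
```

View pics/top1.png

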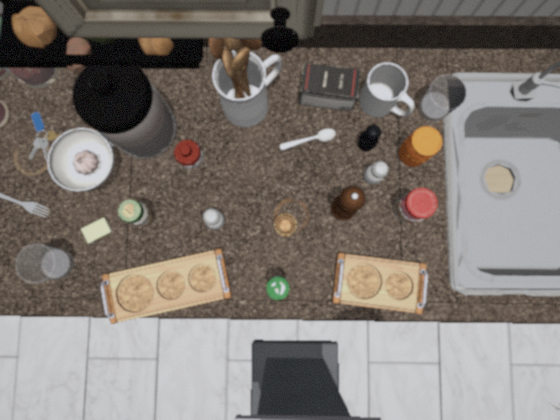

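View pics/side1.png

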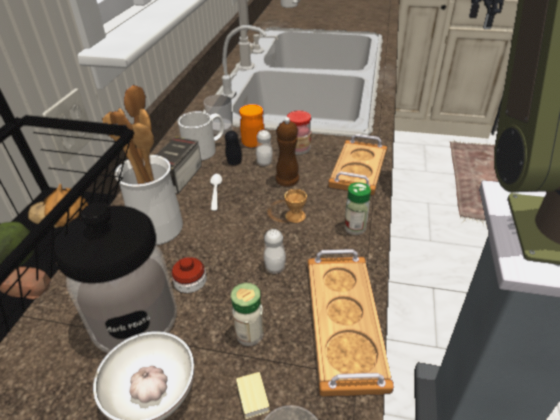

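The top view shows the real jam jar (red) at (420,204), with the orange look-alike at (425,145). The white salts are at (213,217) and (376,172), and the black look-alike is at (369,137). The mill is at (347,203), the egg cup at (285,223), and the spice jars at (278,288) and (130,210). The large recess is on the left on both boards.

Next I move in for a close look.

Call:
servo_tool --pt "4.5 -3.6 -1.2 -10 8.5" --pt "9 -7.2 -2.4 -20 8.5" --pt "13.5 -10.8 -3.6 -30 8.5" --pt "18 -14.4 -4.8 -40 8.5" --pt "22.5 -18 -6 -50 8.5" --force 40

```text
time_s: 1.42
ee_pos: [331.5, -310.4, 292.0]
tcp_rot: [179.9, 0.0, 67.3]
wrist_force: [0.8, -1.2, 0.2]
width: 85.0
grasp_force: 0.0
```

```bash
cat >> h.py <<'E'
def plan(x,y,z,yaw=90):
    o=status.get_obs();P=o['ee_pos'];w=np.radians(o['tcp_rot'][2]);d=np.array([x,y,z])-P
    c,s=np.cos(w),np.sin(w)
    print('t',o['time_s'],'ee',P.round(1),'rot',np.round(o['tcp_rot'],1),'w',round(o['width'],1))
    print('tool cm',np.round([(c*d[0]+s*d[1])/10,(s*d[0]-c*d[1])/10,-d[2]/10],2),'turn',round(o['tcp_rot'][2]-yaw,1))
E
python3 -c "
from h import *
plan(440,-150,330)
p=snap('top','crop0.png')['image'][:,:,::-1]
c=np.hstack([cv2.resize(p[120:230,330:450],None,fx=3,fy=3,interpolation=2),cv2.resize(p[170:280,190:310],None,fx=3,fy=3,interpolation=2)])
cv2.imwrite('pics/crop1.png',c)"
```

```text
t 1.425 ee [ 331.5 -310.4  292. ] rot [179.9   0.   67.3] w 85.0
tool cm [18.99  3.82 -3.8 ] turn -22.7
```

View pics/crop1.png

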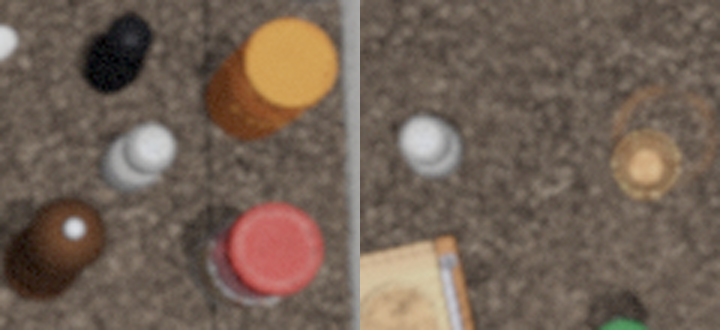

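The crop confirms the choices: the red-lidded jar is at (277,250) in the crop and the orange one at (290,62). The light salt is at (150,150) and the black one at (118,55). The second salt at (430,145) is also light. On to the dinner board.

Call:
servo_tool --pt "4.8 1.0 -1 -8 8.5" --pt "9.6 2 -2 -16 8.5" --pt "14.4 3 -3 -22.7 8.5" --pt "19 3.8 -3.8 -22.7 8.5" --pt "19 3.8 -3.8 -22.7 8.5"

```text
time_s: 2.1
ee_pos: [441.6, -149.8, 330.0]
tcp_rot: [179.9, -0.0, 90.0]
wrist_force: [0.4, -0.2, -0.5]
width: 85.1
grasp_force: 0.0
```

```bash
python3 -c "
from h import *
plan(606,-74,330)
p=snap('wrist','w1.png');print(p['pose'].round(2).tolist(),p['fx'])
for q in ['dinner_board','jam_jar','pepper_mill','salt_a']:
    for r in finder.place_of(q,p): print(q,round(r['conf'],2),np.round(r['centre']),proj(p,r['centre']).round())
"
```

```text
t 2.1 ee [ 441.6 -149.8  330. ] rot [179.9  -0.   90. ] w 85.1
tool cm [ 7.59 16.44  0.  ] turn -0.0
[[1.0, 0.0, -0.0, 441.75], [-0.0, 0.96, 0.28, -79.21], [0.0, -0.28, 0.96, 473.15], [0.0, 0.0, 0.0, 1.0]] 319.9095242858712
dinner_board 0.68 [ 442. -155.    2.] [280. 170.]
dinner_board 0.43 [567.  54.   2.] [375.  11.]
jam_jar 0.88 [ 606. -220.    1.] [386. 212.]
jam_jar 0.86 [ 737. -236.    0.] [469. 222.]
pepper_mill 0.68 [610. -77.   1.] [398. 116.]
salt_a 0.64 [ 679. -140.    3.] [441. 160.]
salt_a 0.63 [ 754. -130.   -0.] [492. 153.]
```

View pics/w1.png

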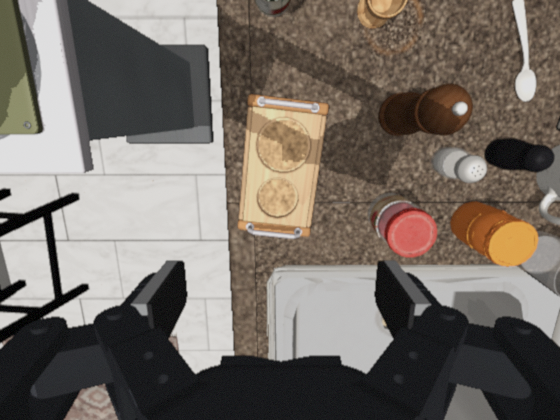

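The view shows the dinner board with its large recess at (283,145) and small recess at (278,196). The mill's nut is at (460,108), the salt cap at (472,169), the jam lid at (411,232) and the orange jar at (508,240).

```bash
python3 -c "
from h import *
p=snap('wrist')
for n,u,v,z in [('big',283,145,18),('small',278,196,18),('c1',249,96,20),('c2',327,101,20),('c3',309,237,20),('c4',239,231,20),('nut',460,108,168),('saltcap',472,168,88),('lid',411,232,97)]: print(n,ray(p,u,v,z).round(1))
"
```

```text
big [ 443.5 -119.9   18. ]
small [ 435.9 -193.1   18. ]
c1 [398.4 -55.1  20. ]
c2 [502.7 -62.   20. ]
c3 [ 482.2 -256.6   20. ]
c4 [ 377.  -246.3   20. ]
nut [603.1 -75.4 168. ]
saltcap [ 670.6 -142.8   88. ]
lid [ 602. -221.   97.]
```

Call:
servo_tool --pt "2 4.5 2 0 8.5" --pt "4.2 9 4 0 8.5" --pt "6 13 6 0 8.5" --pt "7.5 16.4 8 0 8.5" --pt "7.5 16.4 11 0 8.5"

```text
time_s: 3.02
ee_pos: [607.3, -78.1, 218.6]
tcp_rot: [179.8, 0.0, 89.7]
wrist_force: [0.7, -1.0, -0.3]
width: 85.1
grasp_force: 0.0
```

Call:
servo_tool --pt "0 0 4 0 8.5" --pt "0 0 8 0 8.5" --pt "0 0 10 0 8.5" --pt "0 0 10 0 4" --pt "0 0 10 0 4"

```text
time_s: 3.65
ee_pos: [604.9, -78.7, 120.1]
tcp_rot: [179.9, 0.0, 89.6]
wrist_force: [0.2, -0.1, -0.0]
width: 51.0
grasp_force: 0.3
```

Call:
servo_tool --pt "0 0 0 0 4" --pt "0 0 0 0 4" --pt "0 0 0 0 4" --pt "0 0 -2 0 4" --pt "0 0 -5 0 4"

```text
time_s: 4.28
ee_pos: [602.4, -77.2, 168.2]
tcp_rot: [-179.7, -0.1, 89.7]
wrist_force: [1.0, 0.2, -1.6]
width: 46.6
grasp_force: 41.8
```

Call:
servo_tool --pt "-2 -4.5 -2 0 4" --pt "-3.5 -9 -2 0 4" --pt "-4.4 -13 -2 0 4" --pt "-4.4 -15.9 -1 0 4" --pt "-4.4 -15.9 0 0 4"

```text
time_s: 4.9
ee_pos: [441.6, -120.2, 168.7]
tcp_rot: [-179.8, -0.1, 89.7]
wrist_force: [0.3, -0.4, -1.7]
width: 46.4
grasp_force: 42.1
```

```bash
python3 -c "
from h import *
plan(443.5,-121,131)
p=snap('wrist','w2.png')"
```

```text
t 4.9 ee [ 441.6 -120.2  168.7] rot [-1.798e+02 -1.000e-01  8.970e+01] w 46.4
tool cm [-0.08  0.19  3.77] turn -0.3
```

View pics/w2.png

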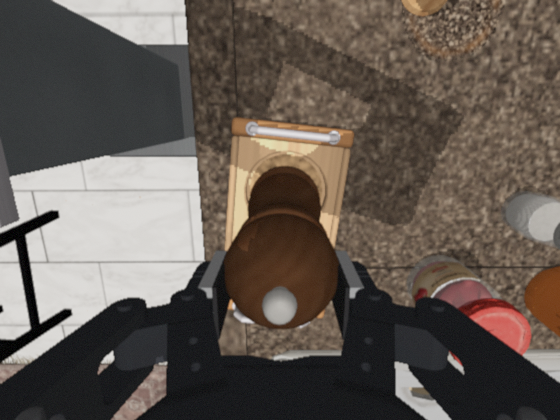

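The mill hangs upright at (280,270), above the large recess at (285,175), which matches the plan.

Call:
servo_tool --pt "0 0.1 2 0 4" --pt "0 0.1 3.4 0 4" --pt "0 0.1 3.7 0 4" --pt "0 0.1 3.7 0 4" --pt "0 0.1 3.7 0 4"

```text
time_s: 5.58
ee_pos: [446.6, -121.1, 132.7]
tcp_rot: [179.9, 0.0, 89.7]
wrist_force: [-0.2, -0.4, -1.7]
width: 46.6
grasp_force: 42.1
```

Call:
servo_tool --pt "0 0 0 0 6.8" --pt "0 0 0 0 6.8" --pt "0 0 0 0 6.8" --pt "0 0 -3 0 6.8" --pt "0 0 -8 0 7"

```text
time_s: 6.2
ee_pos: [444.5, -120.4, 211.7]
tcp_rot: [-179.7, -0.1, 89.7]
wrist_force: [1.0, -0.8, 0.4]
width: 70.1
grasp_force: 0.0
```

```bash
python3 -c "
from h import *
plan(679,-141,160)
p=snap('wrist','w3.png')
for q in ['pepper_mill','dinner_board','jam_jar','salt_a']:
    for r in finder.place_of(q,p): print(q,round(r['conf'],2),np.round(r['centre']),proj(p,r['centre']).round())
"
```

```text
t 6.2 ee [ 444.5 -120.4  211.7] rot [-1.797e+02 -1.000e-01  8.970e+01] w 70.1
tool cm [-1.94 23.46  5.17] turn -0.3
pepper_mill 0.7 [ 450. -121.    7.] [286. 184.]
jam_jar 0.76 [ 736. -236.   -4.] [517. 273.]
jam_jar 0.64 [ 606. -222.   -2.] [413. 264.]
salt_a 0.82 [ 679. -139.    5.] [489. 199.]
```

View pics/w3.png

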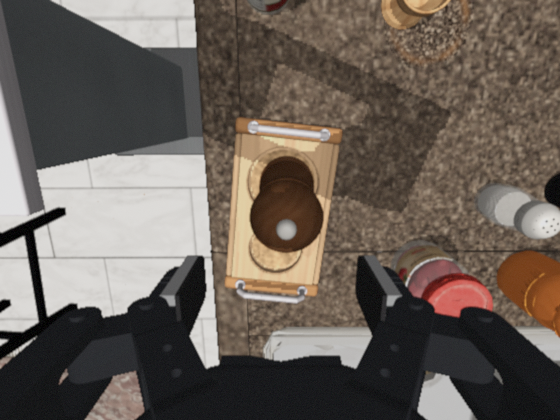

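The mill stands in the large recess, with its foot at (285,180). The salt on the right is at (515,210).

Call:
servo_tool --pt "-0.5 5.8 1 0 5.5" --pt "-1 11.6 2 0 5.5" --pt "-1.5 17.4 3 0 5.5" --pt "-1.9 23.4 4.2 0 5.5" --pt "-1.9 23.4 5.2 0 5.5"

```text
time_s: 7.08
ee_pos: [683.1, -141.2, 156.0]
tcp_rot: [-179.9, -0.0, 89.8]
wrist_force: [-0.8, -0.3, -0.3]
width: 54.7
grasp_force: 0.0
```

```bash
python3 -c "
from h import *
plan(680,-140,56)
p=snap('wrist','w4.png')
for q in ['jam_jar','salt_a']:
    for r in finder.place_of(q,p): print(q,round(r['conf'],2),np.round(r['centre']),proj(p,r['centre']).round())
for r in finder.cut_out('salt_a',p):
    v,u=np.where(r['region']);print(r['conf'],u.min(),u.max(),v.min(),v.max())
"
```

```text
t 7.075 ee [ 683.1 -141.2  156. ] rot [-179.9   -0.    89.8] w 54.7
tool cm [ 0.11 -0.31 10.  ] turn -0.2
jam_jar 0.65 [ 738. -236.    2.] [334. 283.]
jam_jar 0.33 [ 680. -140.    3.] [277. 193.]
salt_a 0.64 [ 757. -129.   -5.] [356. 180.]
salt_a 0.61 [ 680. -138.    6.] [277. 192.]
0.77 340 412 160 223
0.75 253 302 174 240
```

View pics/w4.png

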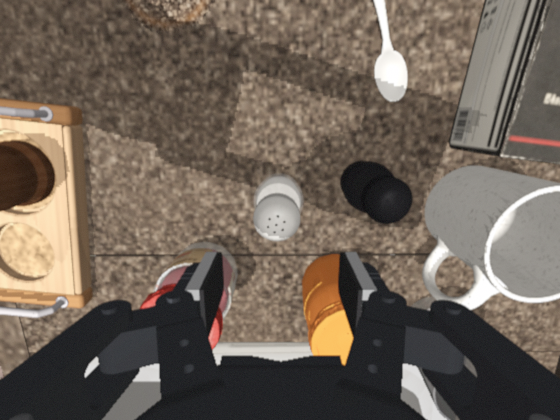

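The light salt is centred between the fingers at (277,208), and the black one is clear at (385,195).

Call:
servo_tool --pt "0.1 -0.3 4 0 5.5" --pt "0.1 -0.3 8 0 5.5" --pt "0.1 -0.3 10 0 5.5" --pt "0.1 -0.3 10 0 2.8" --pt "0.1 -0.3 10 0 2.8"

```text
time_s: 7.9
ee_pos: [677.1, -140.4, 62.0]
tcp_rot: [179.9, 0.0, 89.7]
wrist_force: [0.0, 0.0, -0.4]
width: 32.4
grasp_force: 38.2
```

Call:
servo_tool --pt "0 0 0 0 2.8" --pt "0 0 0 0 2.8" --pt "0 0 -3 0 2.8" --pt "0 0 -6 0 2.8" --pt "0 0 -9 0 2.8"

```text
time_s: 8.52
ee_pos: [676.9, -140.1, 151.6]
tcp_rot: [180.0, 0.0, 89.7]
wrist_force: [0.4, -0.2, -1.4]
width: 32.3
grasp_force: 38.4
```

```bash
python3 -c "
from h import *
plan(436.5,-195.5,150)
"
```

```text
t 8.525 ee [ 676.9 -140.1  151.6] rot [180.    0.   89.7] w 32.3
tool cm [ -5.66 -24.01   0.16] turn -0.3
```

Call:
servo_tool --pt "0 -5 -1 10 2.8" --pt "0 -10 -2 20 2.8" --pt "-1 -15 -2 30 2.8" --pt "-2.5 -20 -2 40 2.8" --pt "-4 -23.5 -2 50 2.8"

```text
time_s: 9.15
ee_pos: [439.3, -178.7, 170.8]
tcp_rot: [180.0, 0.0, 39.4]
wrist_force: [0.0, -0.8, -0.8]
width: 32.6
grasp_force: 38.6
```

```bash
python3 -c "
from h import *
plan(436.5,-197,120,0)
"
```

```text
t 9.15 ee [ 439.3 -178.7  170.8] rot [180.    0.   39.4] w 32.6
tool cm [-1.38  1.24  5.08] turn 39.4
```

Call:
servo_tool --pt "-0.6 0.6 0 10 2.8" --pt "-1.4 1.2 0 20 2.8" --pt "-1.4 1.2 0 30 2.8" --pt "-1.4 1.2 2 39.4 2.8" --pt "-1.4 1.2 4 39.4 2.8"

```text
time_s: 9.78
ee_pos: [439.2, -197.4, 130.8]
tcp_rot: [179.9, -0.1, 0.2]
wrist_force: [-0.3, -0.7, -1.2]
width: 32.6
grasp_force: 38.6
```

```bash
python3 -c "
from h import *
plan(436.5,-197,72,0)
p=snap('wrist','w5.png')
t=snap('top')
for n,q in [('pepper_mill',t),('dinner_board',t),('pepper_mill',p),('dinner_board',p),('salt_a',p)]:
    for r in finder.place_of(n,q): print(n,round(r['conf'],2),np.round(r['centre']))
"
```

```text
t 9.775 ee [ 439.2 -197.4  130.8] rot [ 1.799e+02 -1.000e-01  2.000e-01] w 32.6
tool cm [-0.27 -0.04  5.88] turn 0.2
pepper_mill 0.87 [ 449. -116.   10.]
dinner_board 0.96 [ 444. -150.   -2.]
pepper_mill 0.72 [ 452. -118.   10.]
dinner_board 0.84 [ 442. -149.    2.]
salt_a 0.58 [ 438. -201.   75.]
```

View pics/w5.png

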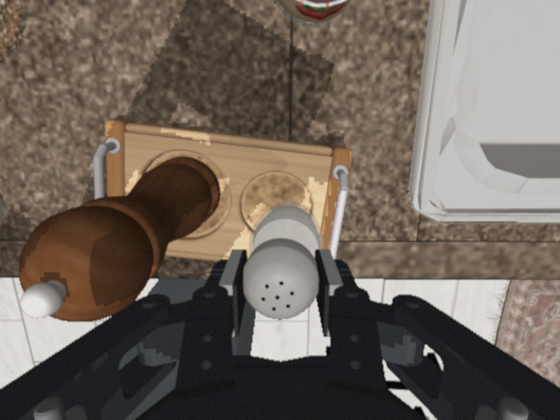

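The salt hangs upright over the small recess, whose ellipse is centred near (277,199). The mill is in the large recess near (185,192). I'll compute the recess positions from this view.

```bash
python3 -c "
from h import *
p=snap('wrist')
for n,u,v in [('small',277,199),('sL',240,199),('sR',314,199),('big',184,192),('bL',138,190),('bR',231,192)]: print(n,ray(p,u,v,20).round(1))
for n,X in [('salt foot',(438,-197,60)),]: print(proj(p,X))
c=p['image'][:,:,::-1][110:310,90:370];cv2.imwrite('pics/c5.png',cv2.resize(c,None,fx=2.8,fy=2.8,interpolation=2))
"
```

```text
small [ 445.5 -194.    20. ]
sL [ 445.4 -163.7   20. ]
sR [ 445.7 -224.4   20. ]
big [ 451.  -118.3   20. ]
bL [452.4 -81.   20. ]
bR [ 451.2 -156.5   20. ]
[280.67766078 223.15189672]
```

View pics/c5.png

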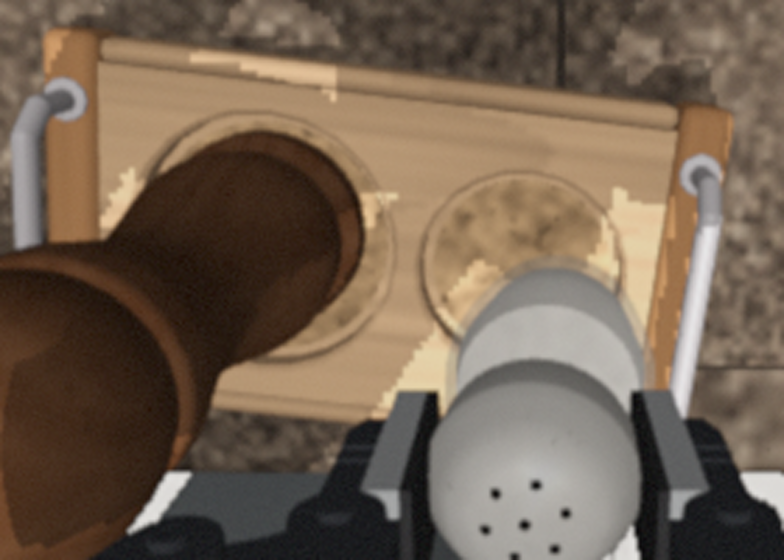

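Refined recess centres are small (438.5,-195) and big (447.5,-119.5). The mill sits well inside its recess. Placing the salt.

Call:
servo_tool --pt "-0.1 -0.2 2 0 2.8" --pt "-0.1 -0.2 4 0 2.8" --pt "-0.1 -0.2 5.3 0 2.8" --pt "-0.1 -0.2 5.8 0 2.8" --pt "-0.1 -0.2 5.8 0 2.8"

```text
time_s: 10.8
ee_pos: [437.8, -195.2, 72.4]
tcp_rot: [180.0, -0.0, 0.3]
wrist_force: [1.0, -0.9, -0.8]
width: 32.6
grasp_force: 38.6
```

```bash
python3 -c "
from h import *
plan(438.5,-195,71,0);print(status.get_obs()['wrist_force'].round(1))
p=snap('wrist','w6.png')
c=p['image'][:,:,::-1][110:310,90:370];cv2.imwrite('pics/c6.png',cv2.resize(c,None,fx=2.8,fy=2.8,interpolation=2))
"
```

```text
t 10.8 ee [ 437.8 -195.2   72.4] rot [180.   -0.    0.3] w 32.6
tool cm [ 0.07 -0.02  0.14] turn 0.3
[ 1.  -0.9 -0.8]
```

View pics/c6.png

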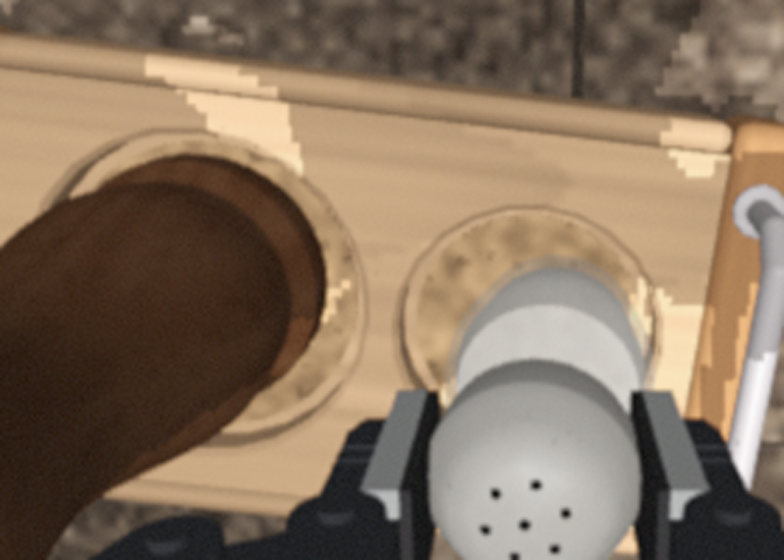

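The salt's base is in the small recess, spanning crop u 455–645 against the recess's 400–660. It sits slightly to the right, so I nudge it +y 2 mm, lower it and release.

Call:
servo_tool --pt "0.1 -0.2 0 0 2.8" --pt "0.1 -0.2 0.1 0 2.8" --pt "0.1 -0.2 0.2 0 2.8" --pt "0.1 -0.2 0.2 0 4.8" --pt "0.1 -0.2 0.2 0 4.8"

```text
time_s: 11.48
ee_pos: [438.7, -193.1, 70.4]
tcp_rot: [180.0, -0.0, 0.3]
wrist_force: [-0.3, 0.0, -0.4]
width: 48.1
grasp_force: 0.0
```

Call:
servo_tool --pt "0 0 0 0 5" --pt "0 0 -3 0 5" --pt "0 0 -6 0 5" --pt "0 0 -10 0 8.5" --pt "0 0 -13 0 8.5"

```text
time_s: 12.1
ee_pos: [438.8, -193.1, 201.9]
tcp_rot: [180.0, -0.1, 0.3]
wrist_force: [0.8, -0.5, 0.2]
width: 83.2
grasp_force: 0.0
```

```bash
python3 -c "
from h import *
plan(607,-219,200,0)
p=snap('wrist','w7.png');t=snap('top');s=snap('side')
for n,q in [('salt_a',p),('jam_jar',p),('pepper_mill',p),('dinner_board',p),('salt_a',t),('salt_a',s),('pepper_mill',s),('dinner_board',s),('breakfast_board',t),('breakfast_board',s)]:
    for r in finder.place_of(n,q): print(n,round(r['conf'],2),np.round(r['centre']))
"
```

```text
t 12.1 ee [ 438.8 -193.1  201.9] rot [ 1.8e+02 -1.0e-01  3.0e-01] w 83.2
tool cm [16.81  2.68  0.19] turn 0.3
salt_a 0.71 [ 432. -199.   13.]
jam_jar 0.83 [ 608. -222.    1.]
pepper_mill 0.71 [ 450. -117.    7.]
dinner_board 0.69 [ 442. -154.    2.]
salt_a 0.93 [ 755. -128.    1.]
salt_a 0.59 [574. 211.   2.]
salt_a 0.5 [ 435. -197.    4.]
salt_a 0.74 [ 756. -129.    0.]
salt_a 0.67 [577. 210.  -2.]
salt_a 0.64 [ 443. -197.    8.]
pepper_mill 0.77 [ 447. -117.   19.]
dinner_board 0.77 [ 442. -151.   -1.]
breakfast_board 0.62 [428. 308.   0.]
breakfast_board 0.73 [428. 314.   4.]
```

View pics/w7.png

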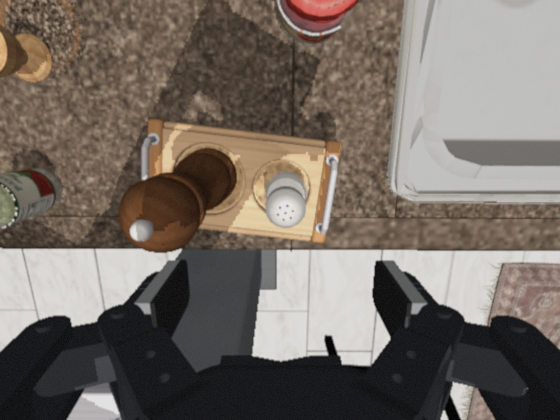

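The salt stands inside the small recess at (283,195), and the mill is in the large one. Next is the jam jar.

Call:
servo_tool --pt "4 0.6 0.2 -10 8.5" --pt "8 1.2 0.5 -20 8.5" --pt "12 1.8 0.8 -30 8.5" --pt "16.8 2.7 1.2 -40 8.5" --pt "16.8 2.7 1.2 -50 8.5"

```text
time_s: 13.38
ee_pos: [610.3, -219.9, 186.9]
tcp_rot: [179.9, -0.0, 50.7]
wrist_force: [0.3, 0.0, -0.4]
width: 84.8
grasp_force: 0.0
```

Call:
servo_tool --pt "0 0 0 -10 8.5" --pt "0 0 1 -20 8.5" --pt "0 0 2 -30 8.5" --pt "0 0 3 -40 8.5" --pt "0 0 3 -40 8.5"

```text
time_s: 14.0
ee_pos: [606.0, -218.8, 157.0]
tcp_rot: [-179.9, -0.1, 90.2]
wrist_force: [-0.7, 0.3, 1.5]
width: 84.9
grasp_force: 0.0
```

```bash
python3 -c "
from h import *
plan(607,-220,45,90)
p=snap('wrist','w8.png')
for n,q in [('jam_jar',p)]:
    for r in finder.place_of(n,q): print(n,round(r['conf'],2),np.round(r['centre']))
im=p['image'].astype(int);m=(im[:,:,0]>130)&(im[:,:,1]<90)&(im[:,:,2]<90)
v,u=np.where(m);print(u.min(),u.max(),v.min(),v.max(),ray(p,(u.min()+u.max())/2,(v.min()+v.max())/2,97))
for a in [(607,-220,97),(607,-220,0)]:print(proj(p,a))
"
```

```text
t 14.0 ee [ 606.  -218.8  157. ] rot [-1.799e+02 -1.000e-01  9.020e+01] w 84.9
tool cm [-0.12  0.1  11.2 ] turn 0.2
jam_jar 0.92 [ 609. -222.   -0.]
jam_jar 0.73 [ 737. -236.   -3.]
236 483 177 276 [ 659.56943111 -218.61054993   97.        ]
[281.1518819  228.11757015]
[281.08258318 194.60461928]
```

View pics/w8.png

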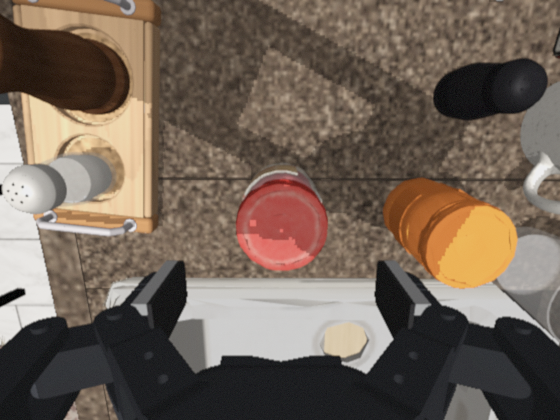

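The red lid is at (282,225), centred between the fingers, and the orange jar is clear at (450,235).

Call:
servo_tool --pt "0 0.1 4 0 8.5" --pt "0 0.1 8 0 8.5" --pt "0 0.1 11.5 0 8.5" --pt "0 0.1 11.5 0 8.5" --pt "0 0.1 11.5 0 5.8" --force 50

```text
time_s: 14.72
ee_pos: [608.9, -219.7, 44.7]
tcp_rot: [179.9, 0.1, 90.2]
wrist_force: [0.7, -0.4, 0.4]
width: 69.4
grasp_force: 0.0
```

Call:
servo_tool --pt "0 0 0 0 5.8" --pt "0 0 0 0 5.8" --pt "0 0 0 0 5.8" --pt "0 0 -4 0 5.8" --pt "0 0 -8 0 5.8"

```text
time_s: 15.35
ee_pos: [607.2, -218.8, 123.8]
tcp_rot: [-179.9, -0.0, 90.3]
wrist_force: [0.3, -0.1, -2.2]
width: 61.6
grasp_force: 56.2
```

```bash
python3 -c "
from h import *
plan(420,220,230,90)
o=status.get_obs();print(o['grasp_force'],o['wrist_force'])
"
```

```text
t 15.35 ee [ 607.2 -218.8  123.8] rot [-179.9   -0.    90.3] w 61.6
tool cm [ 43.98 -18.5  -10.62] turn 0.3
56.195252761244774 [ 0.27504341 -0.13849091 -2.17484525]
```

Call:
servo_tool --pt "5 0 -3.4 0 5.8" --pt "11 0 -5 0 5.8" --pt "17 -1 -7 0 5.8" --pt "23 -3 -8 0 5.8" --pt "28.5 -5.5 -8 0 5.8"

```text
time_s: 15.98
ee_pos: [552.0, 66.8, 204.7]
tcp_rot: [179.8, -0.0, 90.3]
wrist_force: [1.5, 0.3, -2.8]
width: 61.6
grasp_force: 56.3
```

Call:
servo_tool --pt "4.7 -4 0 0 5.8" --pt "9.5 -8 0 0 5.8" --pt "14 -11 0 0 5.8" --pt "16 -12.5 0 0 5.8" --pt "16 -12.5 0 0 5.8"

```text
time_s: 16.6
ee_pos: [424.1, 225.3, 203.6]
tcp_rot: [180.0, -0.0, 90.5]
wrist_force: [-0.0, 0.3, -2.9]
width: 61.8
grasp_force: 56.3
```

```bash
python3 -c "
from h import *
plan(428,230,200,90)
p=snap('wrist','w9.png')
for n,q in [('breakfast_board',p),('salt_a',p),('egg_cup',p)]:
    for r in finder.place_of(n,q): print(n,round(r['conf'],2),np.round(r['centre']))
"
```

```text
t 16.6 ee [424.1 225.3 203.6] rot [180.   -0.   90.5] w 61.8
tool cm [0.46 0.39 0.36] turn 0.5
breakfast_board 0.56 [433. 311.  -1.]
salt_a 0.59 [576. 213.   3.]
```

View pics/w9.png

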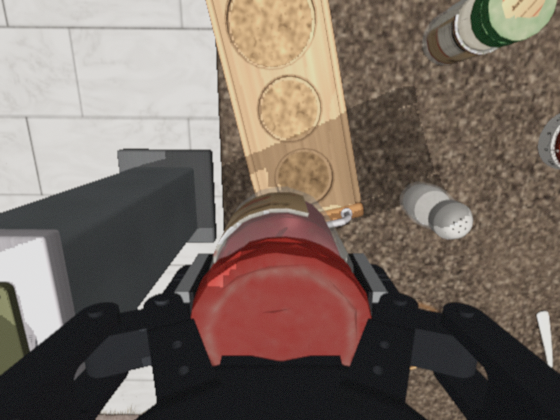

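The three recesses are visible: large at (271,22), middle at (289,108) and end at (303,176). The salt is at (440,212).

```bash
python3 -c "
from h import *
p=snap('wrist')
P=np.array([ray(p,u,v,20)[:2] for u,v in [(271,22),(289,108),(303,176)]]);print(P.round(1))
y=np.array([70,-10,-80.]);A=np.c_[np.ones(3),y]
k=np.linalg.lstsq(A,P,rcond=None)[0];print(k,np.linalg.norm(k[1]))
d=k[1]/np.linalg.norm(k[1]);c=k[0]+0*d
m=P.mean(0);c=m-d*y.mean();print('centre',c,'recesses',[(c+d*t).round(1) for t in y])
b=c+d*70;plan(b[0],b[1],200,90)
"
```

```text
[[418.1 377. ]
 [435.4 302.4]
 [450.6 235.5]]
[[ 4.33233910e+02  3.11268870e+02]
 [-2.17142074e-01  9.42613752e-01]] 0.9673010733641892
centre [433.184974 311.481299] recesses [array([417.5, 379.7]), array([435.4, 301.7]), array([451.1, 233.5])]
t 16.85 ee [426.5 223.3 203.4] rot [180.    0.   90.2] w 61.3
tool cm [15.64 -0.84  0.34] turn 0.2
```

Call:
servo_tool --pt "5 -0.3 1 0 5.8" --pt "10.5 -0.5 3 0 5.8" --pt "15.6 -0.8 6 0 5.8" --pt "15.6 -0.8 9 0 5.8" --pt "15.6 -0.8 11 0 5.8"

```text
time_s: 17.48
ee_pos: [417.1, 379.7, 91.3]
tcp_rot: [-179.9, 0.1, 90.3]
wrist_force: [0.9, -0.1, -3.4]
width: 61.5
grasp_force: 56.2
```

```bash
python3 -c "
from h import *
plan(417.5,379.5,55,90)
p=snap('wrist','w10.png')
"
```

```text
t 17.475 ee [417.1 379.7  91.3] rot [-1.799e+02  1.000e-01  9.030e+01] w 61.5
tool cm [-0.02  0.04  3.63] turn 0.3
```

View pics/w10.png

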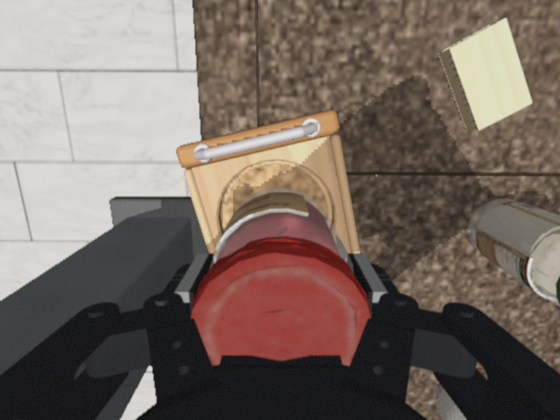

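The large recess spans u 219–335 with its top at v=160, so its centre is near (277,216).

```bash
python3 -c "
from h import *
p=snap('wrist')
for uv in [(277,216),(219,210),(335,210),(277,160)]: print(ray(p,*uv,20).round(1))
"
```

```text
[413.9 382.5  20. ]
[373.8 386.6  20. ]
[453.9 387.1  20. ]
[413.8 421.4  20. ]
```

Call:
servo_tool --pt "0 0 1 0 5.8" --pt "0 0 2 0 5.8" --pt "0 0 2 0 5.8" --pt "0 0 2 0 5.8" --pt "0 0 2 0 5.8"

```text
time_s: 18.2
ee_pos: [417.2, 380.3, 73.9]
tcp_rot: [179.9, -0.0, 90.3]
wrist_force: [0.2, -0.0, -3.0]
width: 61.5
grasp_force: 56.2
```

Call:
servo_tool --pt "0 -0.15 0.8 0 5.8" --pt "0 -0.15 1.4 0 5.8" --pt "0 -0.15 1.7 0 5.8" --pt "0 -0.15 1.8 0 5.8" --pt "0 -0.15 1.8 0 5.8"

```text
time_s: 18.82
ee_pos: [414.9, 379.8, 55.7]
tcp_rot: [-180.0, 0.0, 90.3]
wrist_force: [-2.8, -1.2, 4.2]
width: 61.3
grasp_force: 56.5
```

Call:
servo_tool --pt "0 0 0 0 7.8" --pt "0 0 0 0 7.8" --pt "0 0 0 0 7.8" --pt "0 0 -4 0 7.8" --pt "0 0 -9 0 7.8"

```text
time_s: 19.45
ee_pos: [414.6, 379.3, 144.9]
tcp_rot: [-179.8, 0.1, 90.3]
wrist_force: [0.3, 0.1, 0.7]
width: 78.0
grasp_force: 0.0
```

```bash
python3 -c "
from h import *
plan(575,211,160,90)
p=snap('wrist');t=snap('top')
for n,q in [('jam_jar',p),('salt_a',p),('breakfast_board',p),('jam_jar',t),('breakfast_board',t),('egg_cup',t)]:
    for r in finder.place_of(n,q): print(n,round(r['conf'],2),np.round(r['centre']))
"
```

```text
t 19.45 ee [414.6 379.3 144.9] rot [-1.798e+02  1.000e-01  9.030e+01] w 78.0
tool cm [-16.92  15.95  -1.51] turn 0.3
jam_jar 0.82 [418. 380.  10.]
breakfast_board 0.49 [416. 379.  11.]
jam_jar 0.84 [416. 378.   8.]
jam_jar 0.72 [ 736. -233.   -1.]
breakfast_board 0.72 [431. 310.   3.]
breakfast_board 0.61 [ 439. -199.    5.]
breakfast_board 0.56 [417. 380.   8.]
egg_cup 0.88 [563.  56.   1.]
egg_cup 0.69 [429. 310.   4.]
```

The jam jar is seated at z≈10. Next is the second salt.

Call:
servo_tool --pt "-4.2 4 -1.5 0 5.5" --pt "-8.4 8 -1.5 0 5.5" --pt "-12.6 12 -1.5 0 5.5" --pt "-16.9 16 -1 0 5.5" --pt "-16.9 16 0 0 5.5"

```text
time_s: 20.48
ee_pos: [579.4, 208.4, 144.0]
tcp_rot: [179.9, 0.1, 90.0]
wrist_force: [0.0, 0.2, -1.1]
width: 54.7
grasp_force: 0.0
```

```bash
python3 -c "
from h import *
plan(575,211,60,90)
p=snap('wrist')
for n,q in [('salt_a',p),('breakfast_board',p)]:
    for r in finder.place_of(n,q): print(n,round(r['conf'],2),np.round(r['centre']))
for r in finder.cut_out('salt_a',p):
    v,u=np.where(r['region']);k=v>v.max()-30;print(r['conf'],u.min(),u.max(),v.min(),v.max(),ray(p,(u[k].min()+u[k].max())/2,v.max()-22,86))
"
```

```text
t 20.475 ee [579.4 208.4 144. ] rot [1.799e+02 1.000e-01 9.000e+01] w 54.7
tool cm [ 0.26 -0.44  8.4 ] turn 0.0
salt_a 0.66 [572. 209.   2.]
breakfast_board 0.74 [432. 311.  -2.]
0.92 251 301 174 245 [576.88945433 211.47043911  86.        ]
```

Call:
servo_tool --pt "0.2 -0.4 4 0 5.5" --pt "0.2 -0.4 7 0 5.5" --pt "0.2 -0.4 8.4 0 5.5" --pt "0.2 -0.4 8.4 0 5.5" --pt "0.2 -0.4 8.4 0 2.8" --force 40

```text
time_s: 21.3
ee_pos: [573.1, 214.6, 62.5]
tcp_rot: [179.9, -0.0, 90.3]
wrist_force: [0.4, 0.1, -0.0]
width: 38.3
grasp_force: 0.0
```

Call:
servo_tool --pt "0 0 0 0 2.8" --pt "0 0 0 0 2.8" --pt "0 0 0 0 2.8" --pt "0 0 -4 0 2.8" --pt "0 0 -8 0 2.8"

```text
time_s: 21.92
ee_pos: [571.5, 213.4, 141.5]
tcp_rot: [-179.9, 0.0, 90.3]
wrist_force: [0.2, -0.5, -0.9]
width: 32.0
grasp_force: 40.2
```

```bash
python3 -c "
from h import *
plan(450,234,140,90)
"
```

```text
t 21.925 ee [571.5 213.4 141.5] rot [-179.9    0.    90.3] w 32.0
tool cm [  2.12 -12.14   0.15] turn 0.3
```

Call:
servo_tool --pt "1 -4 0 0 2.8" --pt "2 -8 0 0 2.8" --pt "2.2 -12.1 0 0 2.8" --pt "2.2 -12.1 2 0 2.8" --pt "2.2 -12.1 4 0 2.8"

```text
time_s: 22.55
ee_pos: [450.6, 235.2, 101.5]
tcp_rot: [179.9, -0.0, 90.3]
wrist_force: [-0.4, 0.3, -0.5]
width: 31.4
grasp_force: 40.3
```

```bash
python3 -c "
from h import *
plan(450,235,72,90)
p=snap('wrist','w11.png')
c=p['image'][:,:,::-1][60:320,140:420];cv2.imwrite('pics/c11.png',cv2.resize(c,None,fx=2.3,fy=2.3,interpolation=2))
"
```

```text
t 22.55 ee [450.6 235.2 101.5] rot [179.9  -0.   90.3] w 31.4
tool cm [-0.02 -0.06  2.95] turn 0.3
```

View pics/c11.png

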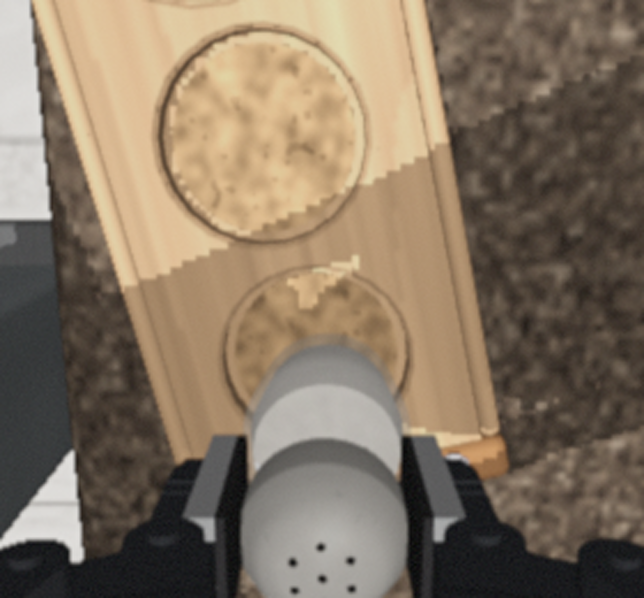

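In this view the middle recess centre is at pixel (254,118) and the end one at (278,217).

```bash
python3 -c "
from h import *
p=snap('wrist')
for uv in [(254,118.3),(278.3,217.4)]: print(ray(p,*uv,20).round(1))
plan(450,235,72,90)
"
```

```text
[431.5 303.9  20. ]
[448.  234.6  20. ]
t 22.65 ee [449.2 234.4  99.7] rot [-1.798e+02  1.000e-01  9.030e+01] w 31.7
tool cm [0.06 0.08 2.77] turn 0.3
```

Call:
servo_tool --pt "0.1 0 1 0 2.8" --pt "0.1 0 2 0 2.8" --pt "0.1 0 2.6 0 2.8" --pt "0.1 0 2.7 0 2.8" --pt "0.1 0 2.7 0 2.8"

```text
time_s: 23.28
ee_pos: [451.3, 236.2, 74.3]
tcp_rot: [180.0, -0.0, 90.3]
wrist_force: [-0.4, -0.6, -0.9]
width: 32.0
grasp_force: 40.3
```

Call:
servo_tool --pt "0 0 0 0 4.8" --pt "0 0 0 0 4.8" --pt "0 0 -3 0 5" --pt "0 0 -7 0 5" --pt "0 0 -11 0 6.5"

```text
time_s: 23.9
ee_pos: [451.0, 236.1, 185.6]
tcp_rot: [-180.0, 0.0, 90.3]
wrist_force: [0.6, -0.3, 0.7]
width: 65.3
grasp_force: 0.0
```

```bash
python3 -c "
from h import *
plan(562,55,130,90)
p=snap('wrist');t=snap('top')
for n,q in [('salt_a',p),('salt_a',t),('egg_cup',t)]:
    for r in finder.place_of(n,q): print(n,round(r['conf'],2),np.round(r['centre']))
"
```

```text
t 23.9 ee [451.  236.1 185.6] rot [-180.     0.    90.3] w 65.3
tool cm [-18.17  11.     5.56] turn 0.3
salt_a 0.64 [450. 233.  13.]
salt_a 0.88 [ 436. -200.    7.]
salt_a 0.58 [449. 233.  10.]
salt_a 0.55 [ 758. -129.   -3.]
egg_cup 0.7 [562.  55.   2.]
```

Call:
servo_tool --pt "-5 3 0 0 7" --pt "-10 6 0 0 7" --pt "-15 9 1 0 7" --pt "-18.2 11 3 0 7" --pt "-18.2 11 5 0 7"

```text
time_s: 24.78
ee_pos: [563.0, 51.9, 132.0]
tcp_rot: [-179.9, 0.0, 90.1]
wrist_force: [-1.0, -0.1, -0.1]
width: 70.2
grasp_force: 0.0
```

```bash
python3 -c "
from h import *
plan(562,55,26,90)
p=snap('wrist')
for n,q in [('egg_cup',p)]:
    for r in finder.place_of(n,q): print(n,round(r['conf'],2),np.round(r['centre']))
for r in finder.cut_out('egg_cup',p):
    v,u=np.where(r['region']);m=np.arange(v.max()-45,v.max()-15);print(r['conf'],u.min(),u.max(),v.min(),v.max(),ray(p,(u.min()+u.max())/2,v.max()-(u.max()-u.min())/2,56))
"
```

```text
t 24.775 ee [563.   51.9 132. ] rot [-179.9    0.    90.1] w 70.2
tool cm [ 0.31 -0.1  10.6 ] turn 0.1
egg_cup 0.78 [566.  56.  -1.]
0.66 249 314 172 245 [564.32892687  56.85236518  56.        ]
```

Call:
servo_tool --pt "0.4 0 4 0 7" --pt "0.4 0 8 0 7" --pt "0.4 0 10.5 0 7" --pt "0.4 0 10.5 0 7" --pt "0.4 0 10.5 0 4" --force 25

```text
time_s: 25.55
ee_pos: [562.9, 59.3, 30.3]
tcp_rot: [179.9, -0.0, 90.4]
wrist_force: [0.8, 0.5, -0.7]
width: 53.4
grasp_force: 0.0
```

Call:
servo_tool --pt "0 0 0 0 4" --pt "0 0 0 0 4" --pt "0 0 0 0 4" --pt "0 0 0 0 4" --pt "0 0 -2 0 4"

```text
time_s: 26.18
ee_pos: [561.1, 58.7, 49.0]
tcp_rot: [-179.9, 0.0, 90.3]
wrist_force: [-0.4, 0.2, -0.8]
width: 45.4
grasp_force: 25.9
```

```bash
python3 -c "
from h import *
plan(433,303.5,190,90)
"
```

```text
t 26.175 ee [561.1  58.7  49. ] rot [-179.9    0.    90.3] w 45.4
tool cm [ 24.55 -12.68 -14.1 ] turn 0.3
```

Call:
servo_tool --pt "0 0 -5 0 4" --pt "3 -1 -10 0 4" --pt "8 -3 -12 0 4" --pt "13 -5.5 -12 0 4" --pt "18 -8.5 -12 0 4"

```text
time_s: 26.8
ee_pos: [476.0, 239.7, 170.4]
tcp_rot: [179.9, -0.1, 90.2]
wrist_force: [0.7, 1.0, -0.1]
width: 45.2
grasp_force: 26.0
```

Call:
servo_tool --pt "4 -3 0 0 4" --pt "6.6 -4.2 0 0 4" --pt "6.6 -4.2 2 0 4" --pt "6.6 -4.2 4 0 4" --pt "6.6 -4.2 6 0 4"

```text
time_s: 27.42
ee_pos: [433.7, 304.2, 109.1]
tcp_rot: [180.0, -0.0, 90.3]
wrist_force: [-0.1, -0.0, -0.7]
width: 45.3
grasp_force: 26.0
```

```bash
python3 -c "
from h import *
plan(433,305,40,90)
p=snap('wrist','w12.png')
c=p['image'][:,:,::-1][60:320,140:420];cv2.imwrite('pics/c12.png',cv2.resize(c,None,fx=2.3,fy=2.3,interpolation=2))
"
```

```text
t 27.425 ee [433.7 304.2 109.1] rot [180.   -0.   90.3] w 45.3
tool cm [ 0.08 -0.07  6.91] turn 0.3
```

View pics/c12.png

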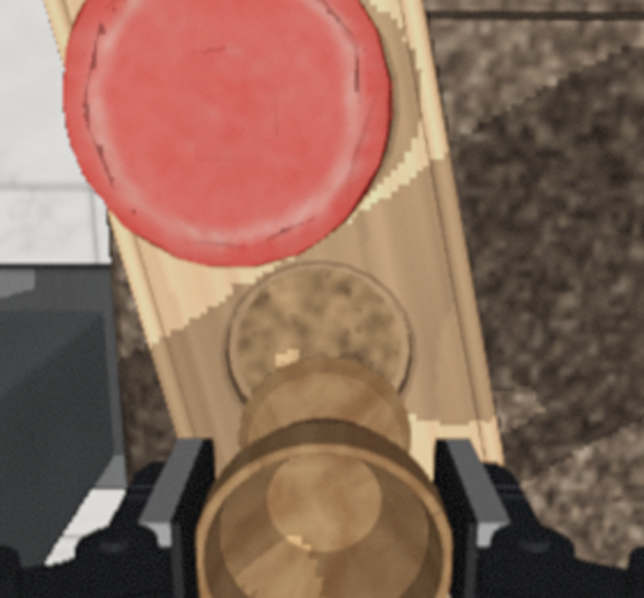

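The cup's foot (crop u≈325) lines up with the middle recess (228–412). The jam jar is clear above it.

Call:
servo_tool --pt "0.1 -0.05 2 0 4" --pt "0.1 -0.05 4 0 4" --pt "0.1 -0.05 5.5 0 4" --pt "0.1 -0.05 6 0 4" --pt "0.1 -0.05 6 0 4"

```text
time_s: 28.1
ee_pos: [433.4, 305.1, 49.3]
tcp_rot: [-180.0, 0.0, 90.3]
wrist_force: [0.6, 0.5, -0.5]
width: 45.1
grasp_force: 26.0
```

Call:
servo_tool --pt "0 0 0.3 0 4" --pt "0 0 0.6 0 4" --pt "0 0 0.8 0 4" --pt "0 0 0.8 0 4" --pt "0 0 0.8 0 4"

```text
time_s: 28.72
ee_pos: [433.3, 305.1, 41.3]
tcp_rot: [180.0, 0.0, 90.3]
wrist_force: [0.3, -0.4, -1.0]
width: 45.3
grasp_force: 26.0
```

Call:
servo_tool --pt "0 0 0.1 0 4" --pt "0 0 0.15 0 4" --pt "0 0 0.15 0 5" --pt "0 0 0.15 0 6" --pt "0 0 0.15 0 6"

```text
time_s: 29.35
ee_pos: [433.2, 305.1, 39.7]
tcp_rot: [-180.0, 0.0, 90.3]
wrist_force: [-0.4, 0.0, -0.0]
width: 60.2
grasp_force: 0.0
```

Call:
servo_tool --pt "0 0 -3 0 6" --pt "0 0 -7 0 6" --pt "-2 1 -12 0 6" --pt "-7 2 -14 0 6" --pt "-9 2 -16 0 6"

```text
time_s: 29.98
ee_pos: [454.2, 213.3, 200.8]
tcp_rot: [179.9, 0.0, 90.2]
wrist_force: [0.3, 0.3, -0.6]
width: 59.8
grasp_force: 0.0
```

```bash
python3 -c "
from h import *
plan(433,305,40,90)
p=snap('wrist','w13.png');t=snap('top','t13.png')
for n,q in [('egg_cup',p),('jam_jar',p),('salt_a',p),('breakfast_board',p),('egg_cup',t),('jam_jar',t),('salt_a',t),('pepper_mill',t),('spice_jar_a',t)]:
    for r in finder.place_of(n,q): print(n,round(r['conf'],2),np.round(r['centre']))
"
```

```text
t 29.975 ee [454.2 213.3 200.8] rot [179.9   0.   90.2] w 59.8
tool cm [ 9.17 -2.08 16.08] turn 0.2
egg_cup 0.65 [439. 301.   8.]
jam_jar 0.65 [416. 377.  12.]
salt_a 0.97 [454. 234.  14.]
jam_jar 0.96 [ 735. -233.   -3.]
salt_a 0.78 [ 434. -199.    4.]
salt_a 0.69 [ 756. -130.   -3.]
salt_a 0.65 [451. 236.  13.]
salt_a 0.48 [433.  72.   2.]
pepper_mill 0.8 [ 448. -118.   11.]
pepper_mill 0.67 [ 444. -152.   -0.]
spice_jar_a 0.62 [433.  72.   1.]
spice_jar_a 0.58 [581. 371.  -3.]
```

View pics/w13.png

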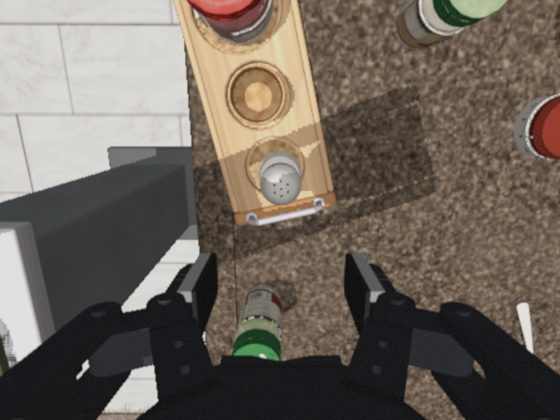

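The last picture shows the egg cup at (258,95), the salt at (280,175) and the jam at (235,15), all upright in their recesses. The finder's heights put every piece on its recess floor and the spice jars where they were, so I hand in.

```bash
python3 -c "
from h import *
print(job.close_job())"
```

```text
the job is handed in; nothing more can be done
None
```

Both boards are made up and the job is handed in at about 30 s on the robot clock: all five pieces looked upright in their recesses and the spice jars undisturbed in the last checks, though no verdict came back and I viewed 17 pictures, over the limit of 14.

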